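# Check the airbrush line's quick coupler

## Robot

A 7-joint arm with a two-finger parallel gripper is mounted at the origin on the work surface. World frame = base frame: x ahead of the robot, y to its left, z up, the work surface at z = 0. Lengths are in m, angles in rad, forces in N, time in s.
With the tool pointing down it reaches from about 0.425 to 0.925 m from the base axis. Payload 6.8 kg.
Tool frame: the origin (TCP) lies on the centre line of the jaws, within the pads' length; the fingertips stand ahead of it and the grasp point (between the pads) is the TCP (manip.tip_reach is the z of the fingertips in the tool frame, in m); z points along the fingers, y is the line along which they close (so a half turn about z gives the same grasp; the last joint's range is limited). The gripper opens to 88 mm and grips with 3 to 60 N. Pads are 20 mm wide; open, the fingers measure 115 mm over their backs; the gripper's body (75 mm by 178 mm) begins 61 mm behind the grasp point.
Start: joints at [-1.352, 0.477, 0.022, 1.555, -0.011, 1.109, -0.083], TCP at [0.217, 0.639, 0.242] pointing down, gripper open.
Joint ranges: [-2.96, 2.96], [-0.34, 2.1], [-1.41, 1.46], [0.24, 2.44], [-1.37, 4.51], [0.17, 1.92], [-2.96, 2.96]. Speed limits (rad/s): [2.39, 2.39, 3.14, 3.14, 3.14, 3.14, 3.14].

## Interface

Orientations are given as a rotation vector (axis times angle).
In Python, from rig import manip gives the robot as it stands.
- The arm moves only by the tool arm_command, never from a script. Its arguments are lists of equal length, an entry for each row: "translation": the shift along the tool's x, y, z in mm, a list of three; "twist": the turn about the tool's z in rad; "jaw": the opening, from 0 (shut) to 1 (fully open). A call has 1 to 5 rows; each row shifts and turns the commanded pose from where the row before left it, along the tool's axes as they then stand; what a row does not reach is not made up. A row lasts 1/12 s, in which the tool goes at most 41.7 mm and 7.16 degrees, less where a joint would pass 70% of its speed; a pose out of reach is approached as far as the arm can. A call is refused whole if a number of a shift passes 41.7 or a number of a turn 0.125, either way. A call with a gripper value outside its range is refused whole. The fingers move at their own pace and stop on an object; "newtons" is the grip in N (left out, the last holds). Time passes only in rows, so rows that do not move let the fingers close. It gives the time, the measured TCP pose, the force, the opening and the grip force at its end, in the units of the state.
- manip.state(): the state, without advancing time (a new reading comes with each control period).
- manip.grab_frame(name): name is "side" or "top"; returns the picture (420x560x3 uint8, red, green, blue); there is no depth.
- manip.camera_params(name): a dict with "fov_y" (degrees; the focal length in pixels is half the picture's height over the tangent of half this angle, whatever the lens; pixels are square), "cx", "cy" (the principal point, pixels), "T" (4x4, takes a point from camera to world coordinates). Camera axes: x right, y up, looking along -z (the intrinsics and any distortion apply to the point x, -y, -z); pixel columns grow to the right and rows downward; lengths in m; the calibration is good to about 2 mm. A picture is of the moment at which its call begins. camera_params takes no time and is no camera call.
- manip.job_done(): hands the job in; it is judged then, once.
The state is a dict: "time_s": time; "joint_positions": joint angles; "qvel": joint speeds; "joint_efforts": joint torques, N m; "eef_pos": TCP position; "tool_rot": TCP orientation; "ft_force": force on the tool from outside, world axes, zero at the start; "moment": the same for the moment, N m; "gripper_width": finger opening in m; "finger_force": force on a finger pad.
Only numpy, scipy, OpenCV 4.12 (cv2) and the standard library are available. Lean on these libraries where they do the work, as an engineer would, in place of code of your own. Each camera call takes 0.05 s, during which the arm holds its last target. There are 200 camera calls.

## Task

Before the airbrush is connected, check the air coupler with the blue sleeve: pull its sleeve all the way back against the spring, away from the open mouth, hold it there for a moment, then let go so that it snaps fully forward again by itself. Do not touch the coupler with the yellow sleeve, and leave the painted jar that stands just beyond the couplers where it is.

Things in the scene. Friction and masses are not known exactly. Their poses are not given: they have to be found in the camera images.
- blue_coupler: Air coupler to check, bolted down. Origin: centre of underside of its 140x60x12 mm base plate, z up, x level, pointing BACK from mouth to block. Axis 75 mm high. Blue sleeve 31 mm across; at rest x=-62 to -22 mm, then its collar, 38 mm across, to -16. Grip it across y at x=-42, y=0, z=75; its sides are free. Brass lip 25 mm across, x=-68 to -62. Block x=30 to 66, 46 wide, 92 high; pipe to x=93.
- blue_sleeve (a joint): Slide of the blue sleeve along the coupler's x, in m: 0 = fully forward (rest), 0.016 = fully back at its stop. A spring pushes it forward with 4 N at rest and 10 N fully back, and it is damped, about 30 N per m/s; let go, it returns in about 0.15 s.
- yellow_coupler: A second coupler of the same shape and size, with a yellow sleeve; same frame. Not to be touched. The centres of the two couplers are at least 240 mm apart sideways.
- wet_jar: Freshly painted terracotta jar with black spirals, standing loose beyond the couplers, 94 mm in diameter, 92 mm high; origin at the centre of its underside, z up. To be left where it is.
Not all that is in view belongs to the job. What is shaped like the wet_jar but pink or white is not meant.

How it is judged:
By the outcome, as a careful person would: the job done as asked, in the order asked, and still so for the second after the job is handed in, with the robot touching nothing.
It also fails if it takes over 32 s, if anything falls off the work surface, if the arm or the gripper's body presses on something with over 40 N, if the wrist force passes 120 N, or if a joint passes its speed limit or range.

## Working session

There is one attempt and no reset: what is moved stays moved. The work goes in short steps, Python scripts to look and compute and a tool call to move; the robot and the scene stay as the last step left them, time stands still between calls to the robot, and variables do not carry over. Pictures are saved under pics/ and viewed, at most 10 in all, crops included, and the job is handed in when it is done.

Besides the shell and the picture viewer there is one more tool, called after "Emit:" as name(argument=value, ...) on one line, values as JSON. arm_command: Moves the arm, as the interface text tells. Its arguments: {"type":"object","properties":{"translation":{"type":"array"},"twist":{"type":"array"},"jaw":{"type":"array"},"newtons":{"type":"number"}},"required":["translation","twist","jaw"]}

```bash
mkdir -p pics; ls
python3 - <<'E'
from rig import manip
import cv2, numpy as np
np.set_printoptions(precision=4,suppress=True)
for n in("side","top"):
    im=manip.grab_frame(n); cv2.imwrite(f"pics/{n}0.png",im[...,::-1]); print(n,manip.camera_params(n))
s=manip.state(); print(s, manip.tip_reach)
E
```

```text
pics
side {'fov_y': 53.40169266909298, 'cx': 281.27060404508, 'cy': 204.01185594961066, 'T': array([[-0.9996,  0.0048, -0.0293,  0.6069],
       [-0.0276, -0.5194,  0.8541,  0.7744],
       [-0.0111,  0.8545,  0.5193,  0.5003],
       [ 0.    ,  0.    ,  0.    ,  1.    ]])}
top {'fov_y': 44.38226846670305, 'cx': 266.6470827375427, 'cy': 215.90731220174771, 'T': array([[-0.0131,  0.989 , -0.1475,  0.4925],
       [-0.9997, -0.0103,  0.02  ,  0.0037],
       [ 0.0183,  0.1477,  0.9889,  0.9851],
       [ 0.    ,  0.    ,  0.    ,  1.    ]])}
{'time_s': 0.1, 'joint_positions': array([-1.3521,  0.4777,  0.0223,  1.5563, -0.0115,  1.1093, -0.0831]), 'qvel': array([-0.0002, -0.0014,  0.0005, -0.0027,  0.0009,  0.0024,  0.002 ]), 'joint_efforts': array([  0.0047, -58.4095,   1.5405, -27.3316,  -0.0542,   0.0132,
         0.0001]), 'eef_pos': array([0.2165, 0.6388, 0.2408]), 'tool_rot': array([-0.5109, -3.0996,  0.0025]), 'ft_force': array([-0.8195, -0.2605,  0.0832]), 'moment': array([ 0.0416, -0.0038, -0.0244]), 'finger_force': 0.0, 'gripper_width': 0.08787344493135706} 0.019
```

View pics/side0.png

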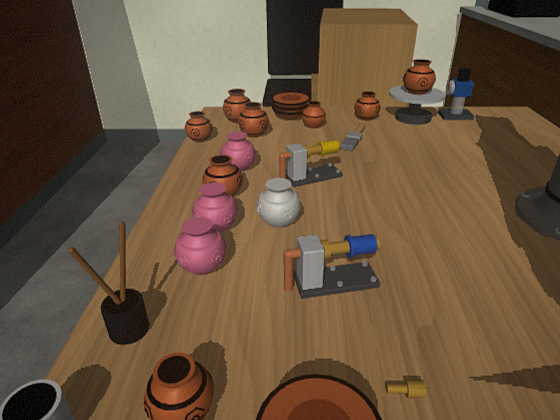

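View pics/top0.png

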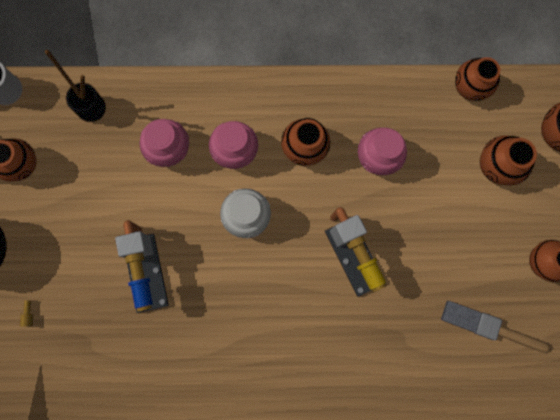

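Side view: blue sleeve near (362,245), its mouth to the right (towards −x), block at (310,262). Top view: blue sleeve at (141,292), block at (130,244). The yellow coupler is at (372,273) in the top view and well clear. The terracotta jar with spirals is at (305,140).

```bash
cat > h.py <<'E'
import numpy as np, cv2
from rig import manip
from scipy.spatial.transform import Rotation as R
np.set_printoptions(precision=4,suppress=True)
def ray(n,uv):
    p=manip.camera_params(n); f=210/np.tan(np.radians(p["fov_y"])/2); T=np.array(p["T"])
    d=T[:3,:3]@np.array([(uv[0]-p["cx"])/f,-(uv[1]-p["cy"])/f,-1]); return T[:3,3],d/np.linalg.norm(d)
def onz(n,uv,z):
    o,d=ray(n,uv); return o+d*(z-o[2])/d[2]
def tri(a,b):
    (o,d),(p,e)=ray("side",a),ray("top",b)
    t=np.linalg.lstsq(np.c_[d,-e],p-o,rcond=None)[0]; q,r=o+t[0]*d,p+t[1]*e
    return (q+r)/2,np.linalg.norm(q-r)
def blob(im,lo,hi,box):
    x0,y0,x1,y1=box; m=np.zeros(im.shape[:2],np.uint8)
    m[y0:y1,x0:x1]=cv2.inRange(cv2.cvtColor(im,cv2.COLOR_BGR2HSV),lo,hi)[y0:y1,x0:x1]
    c=max(cv2.findContours(m,0,1)[0],key=cv2.contourArea); return c,cv2.minAreaRect(c)
E
python3 - <<'E'
from h import *
S,T=cv2.imread("pics/side0.png"),cv2.imread("pics/top0.png")
cs,rs=blob(S,(105,120,40),(130,255,255),(280,200,420,300)); ct,rt=blob(T,(105,120,40),(130,255,255),(100,220,200,330))
print(rs,rt); print("tri",tri(rs[0],rt[0]),onz("top",rt[0],.075),onz("side",rs[0],.075))
gt,rg=blob(T,(0,0,110),(180,40,255),(105,220,160,270)); print("block",rg,onz("top",rg[0],.092))
b=onz("top",rg[0],.092); a=onz("top",rt[0],.075); print("yaw block-sleeve",np.degrees(np.arctan2(*(b-a)[1::-1])),np.linalg.norm((b-a)[:2]))
for c,n in((cv2.boxPoints(rt),.075),(cv2.boxPoints(rg),.092)):
    print(np.array([onz("top",p,n)[:2] for p in c]))
s=manip.state(); print(R.from_rotvec(s["tool_rot"]).as_matrix())
big=np.vstack([cv2.resize(T[210:330,90:210],(560,560),interpolation=2)])
b2=cv2.resize(S[220:310,270:400],(809//1-9,554),interpolation=2); cv2.imwrite("pics/cropt.png",big); cv2.imwrite("pics/crops.png",b2)
E
```

```text
((360.6622314453125, 244.0321044921875), (21.19318199157715, 30.899044036865234), 79.3803482055664) ((141.34146118164062, 292.42681884765625), (26.680038452148438, 20.603694915771484), 77.90524291992188)
tri (array([0.4947, 0.2052, 0.0762]), np.float64(0.0022448605203493847)) [0.4958 0.2053 0.075 ] [0.4933 0.2037 0.075 ]
block ((128.69232177734375, 243.46151733398438), (19.611614227294922, 25.10286521911621), 78.69007110595703) [0.58   0.2252 0.092 ]
yaw block-sleeve 13.338556774699788 0.08647292395502588
[[0.5149 0.2281]
 [0.522  0.1932]
 [0.4768 0.1826]
 [0.4699 0.2172]]
[[0.5927 0.2501]
 [0.6008 0.2078]
 [0.5673 0.2004]
 [0.5592 0.2425]]
[[-0.9471  0.321  -0.0004]
 [ 0.321   0.9471 -0.0016]
 [-0.0001 -0.0016 -1.    ]]
```

View pics/cropt.png

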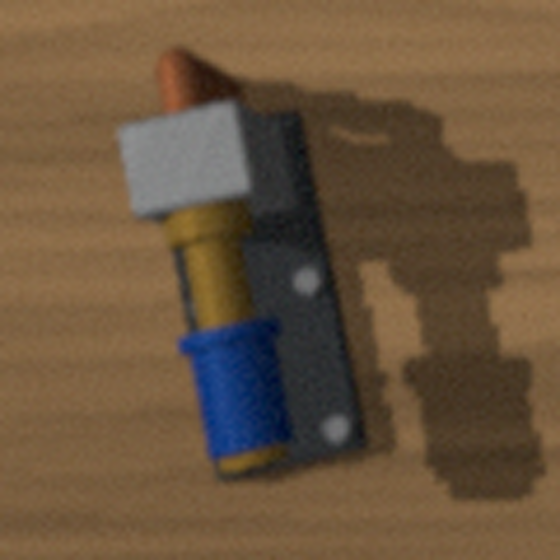

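The crop confirms the layout: lip and mouth at the bottom near (250,460), collar at (230,335), block at (185,155). The coupler's yaw is about 12.8°, and the grasp point is about (0.4916, 0.2041, 0.075).

Emit:
arm_command(translation=[[0, 0, 0], [0, 0, 0], [0, 0, 0], [0, 0, 0], [0, 0, 0]], twist=[-0.11, -0.11, -0.11, -0.11, -0.11], jaw=[1, 1, 1, 1, 1])

```text
time_s: 0.52
eef_pos: [0.2166, 0.6389, 0.2411]
tool_rot: [0.358, -3.121, 0.002]
ft_force: [1.2, 0.1, -0.5]
gripper_width: 0.0878
finger_force: 0.0
```

Emit:
arm_command(translation=[[-11, -32, 0], [-11, -32, 0], [-11, -32, 0], [-11, -32, 0], [-11, -32, 0]], twist=[0, 0, 0, 0, 0], jaw=[1, 1, 1, 1, 1])

```text
time_s: 0.93
eef_pos: [0.3063, 0.4937, 0.2412]
tool_rot: [0.35, -3.122, 0.001]
ft_force: [-0.4, -1.2, -0.6]
gripper_width: 0.0882
finger_force: 0.0
```

Emit:
arm_command(translation=[[-11, -32, 0], [-11, -32, 0], [-11, -32, 0], [-11, -32, 0], [-11, -32, 0]], twist=[0, 0, 0, 0, 0], jaw=[1, 1, 1, 1, 1])

```text
time_s: 1.35
eef_pos: [0.3952, 0.3498, 0.2415]
tool_rot: [0.35, -3.122, 0.0]
ft_force: [0.3, 0.0, -0.3]
gripper_width: 0.0875
finger_force: 0.0
```

Emit:
arm_command(translation=[[-11, -32, 0], [-11, -32, 0], [-11, -32, 0], [-11, -32, 0], [0, 0, 0]], twist=[0, 0, 0, 0, 0], jaw=[1, 1, 1, 1, 1])

```text
time_s: 1.77
eef_pos: [0.4694, 0.2293, 0.2415]
tool_rot: [-0.335, 3.123, -0.005]
ft_force: [0.4, 0.3, 0.2]
gripper_width: 0.0875
finger_force: 0.0
```

Emit:
arm_command(translation=[[-16, -29, 0], [0, 0, 30], [0, 0, 30], [0, 0, 25], [0, 0, 0]], twist=[0, 0, 0, 0, 0], jaw=[1, 1, 1, 1, 1])

```text
time_s: 2.18
eef_pos: [0.4849, 0.2102, 0.1521]
tool_rot: [0.349, -3.114, 0.005]
ft_force: [-1.2, -0.0, -1.1]
gripper_width: 0.088
finger_force: 0.0
```

Run:
```python
from h import *
s=manip.state(); print(s["eef_pos"],s["time_s"]); M=R.from_rotvec(s["tool_rot"]).as_matrix(); print(M)
print("grasp in tool mm",1e3*M.T@(np.array([.4916,.2041,.075])-s["eef_pos"]))
S=manip.grab_frame("side")[...,::-1]; T=manip.grab_frame("top")[...,::-1]
cv2.imwrite("pics/side1.png",S); cv2.imwrite("pics/top1.png",T)
cv2.imwrite("pics/pair1.png",np.vstack([cv2.resize(S[120:320,250:450],(290,290)),cv2.resize(T[190:350,50:250],(290,290))]) if 0 else np.hstack([cv2.resize(S[120:320,250:450],(400,400)),cv2.resize(T[190:350,60:220],(400,400))]))
```

```text
[0.4849 0.2102 0.1521] 2.1833
[[-0.9752 -0.2213 -0.0075]
 [-0.2213  0.9752 -0.0043]
 [ 0.0083 -0.0026 -1.    ]]
grasp in tool mm [-5.8037 -7.2694 77.0854]
```

View pics/pair1.png

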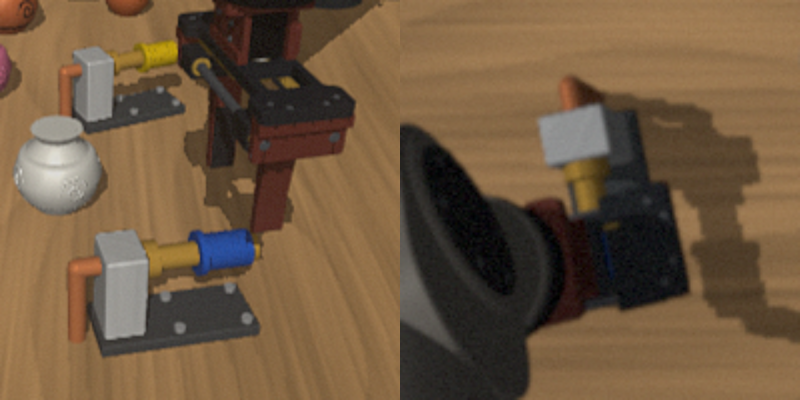

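The side crop shows the open jaws above the blue sleeve, with the near fingertip at (268,220) and the sleeve at (225,250). The yellow coupler is well behind. I'll let the arm settle, then correct.

Emit:
arm_command(translation=[[0, 0, 0], [0, 0, 0], [0, 0, 0]], twist=[0, 0, 0], jaw=[1, 1, 1])

```text
time_s: 2.53
eef_pos: [0.4889, 0.2123, 0.1582]
tool_rot: [-0.35, 3.12, 0.002]
ft_force: [0.4, -0.1, 0.1]
gripper_width: 0.0878
finger_force: 0.0
```

Run:
```python
from h import *
s=manip.state(); print(s["eef_pos"],s["time_s"]); M=R.from_rotvec(s["tool_rot"]).as_matrix(); print(M)
print("grasp in tool mm",1e3*M.T@(np.array([.4916,.2041,.075])-s["eef_pos"]))
```

```text
[0.4889 0.2123 0.1582] 2.5333
[[-0.9752 -0.2214  0.0024]
 [-0.2214  0.9752  0.0015]
 [-0.0026  0.0009 -1.    ]]
grasp in tool mm [-0.6093 -8.6992 83.2071]
```

Emit:
arm_command(translation=[[0, -9, 5], [0, 0, 18], [0, 0, 20], [0, 0, 20], [0, 0, 18]], twist=[0, 0, 0, 0, 0], jaw=[1, 1, 1, 1, 1])

```text
time_s: 2.95
eef_pos: [0.4903, 0.2022, 0.075]
tool_rot: [-0.349, 3.121, 0.0]
ft_force: [0.5, 0.1, -1.0]
gripper_width: 0.088
finger_force: 0.0
```

Emit:
arm_command(translation=[[0, 0, 2], [0, 0, 0], [0, 0, 0], [0, 0, 0]], twist=[0, 0, 0, 0], jaw=[1, 1, 1, 1])

```text
time_s: 3.28
eef_pos: [0.4909, 0.2032, 0.0749]
tool_rot: [-0.349, 3.12, 0.001]
ft_force: [0.0, 0.2, 0.2]
gripper_width: 0.0882
finger_force: 0.0
```

Run:
```python
from h import *
s=manip.state(); print(s["eef_pos"],s["time_s"]); M=R.from_rotvec(s["tool_rot"]).as_matrix()
print("grasp in tool mm",1e3*M.T@(np.array([.4916,.2041,.075])-s["eef_pos"]))
S=manip.grab_frame("side")[...,::-1]; T=manip.grab_frame("top")[...,::-1]
cv2.imwrite("pics/pair2.png",np.hstack([cv2.resize(S[160:310,270:420],(400,400)),cv2.resize(T[190:350,60:220],(400,400))]))
```

```text
[0.4909 0.2032 0.0749] 3.2833
grasp in tool mm [-0.8447  0.7779 -0.115 ]
```

View pics/pair2.png

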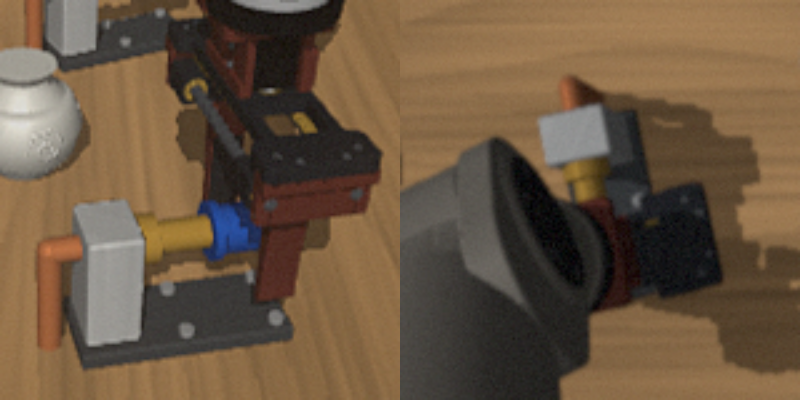

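The jaws straddle the sleeve with the collar (215,225) clear behind the finger. Closing.

Emit:
arm_command(translation=[[0, 0, 0], [0, 0, 0], [0, 0, 0], [0, 0, 0], [0, 0, 0]], twist=[0, 0, 0, 0, 0], jaw=[0.3, 0.3, 0.2, 0.2, 0.2], newtons=35)

```text
time_s: 3.8
eef_pos: [0.4901, 0.203, 0.0737]
tool_rot: [-0.35, 3.122, 0.0]
ft_force: [-0.5, -0.6, 0.1]
gripper_width: 0.0579
finger_force: 0.0
```

Emit:
arm_command(translation=[[0, 0, 0], [0, 0, 0], [0, 0, 0], [0, 0, 0], [0, 0, 0]], twist=[0, 0, 0, 0, 0], jaw=[0.2, 0.2, 0.2, 0.2, 0.2])

```text
time_s: 4.22
eef_pos: [0.4896, 0.2047, 0.0736]
tool_rot: [0.352, -3.122, -0.003]
ft_force: [-1.5, 5.3, -2.3]
gripper_width: 0.0302
finger_force: 35.0
```

Gripped at 30 mm. Pulling back along tool −x in small steps.

Emit:
arm_command(translation=[[0, 1, 0], [-2, 0, 0], [-3, 0, 0], [-3, 0, 0], [-2, 0, 0]], twist=[0, 0, 0, 0, 0], jaw=[0.2, 0.2, 0.2, 0.2, 0.2])

```text
time_s: 4.63
eef_pos: [0.4975, 0.2064, 0.0736]
tool_rot: [0.35, -3.118, 0.0]
ft_force: [-8.6, 2.3, 8.0]
gripper_width: 0.0304
finger_force: 35.0
```

Emit:
arm_command(translation=[[-2, 0, 0], [-2, 0, 0], [0, 0, 0], [0, 0, 0]], twist=[0, 0, 0, 0], jaw=[0.2, 0.2, 0.2, 0.2])

```text
time_s: 4.97
eef_pos: [0.501, 0.2072, 0.0736]
tool_rot: [0.35, -3.117, 0.0]
ft_force: [-8.6, 1.2, 7.8]
gripper_width: 0.0302
finger_force: 35.0
```

Emit:
arm_command(translation=[[-2, 0, -1], [-2, 0, 0], [0, 0, 0], [0, 0, 0]], twist=[0, 0, 0, 0], jaw=[0.2, 0.2, 0.2, 0.2])

```text
time_s: 5.3
eef_pos: [0.5035, 0.2077, 0.0736]
tool_rot: [0.35, -3.114, 0.002]
ft_force: [-10.2, 2.1, 2.7]
gripper_width: 0.0303
finger_force: 35.0
```

Emit:
arm_command(translation=[[-2, 0, 0], [0, 0, 0], [0, 0, 0]], twist=[0, 0, 0], jaw=[0.2, 0.2, 0.2])

```text
time_s: 5.55
eef_pos: [0.5052, 0.2081, 0.0736]
tool_rot: [0.35, -3.114, 0.002]
ft_force: [-10.8, 1.3, 3.6]
gripper_width: 0.0302
finger_force: 35.0
```

Emit:
arm_command(translation=[[-2, 0, 0], [0, 0, 0], [0, 0, 0]], twist=[0, 0, 0], jaw=[0.2, 0.2, 0.2])

```text
time_s: 5.8
eef_pos: [0.5054, 0.2082, 0.0736]
tool_rot: [0.35, -3.11, 0.003]
ft_force: [-16.0, 1.4, 9.6]
gripper_width: 0.0306
finger_force: 35.0
```

The force is up 5 N with no further motion, so the sleeve is at its stop. Holding, with a check picture.

Emit:
arm_command(translation=[[0, 0, -1], [0, 0, 0], [0, 0, 0], [0, 0, 0], [0, 0, 0]], twist=[0, 0, 0, 0, 0], jaw=[0.2, 0.2, 0.2, 0.2, 0.2])

```text
time_s: 6.22
eef_pos: [0.5054, 0.2081, 0.0737]
tool_rot: [0.35, -3.11, 0.003]
ft_force: [-12.3, 1.7, -0.2]
gripper_width: 0.0303
finger_force: 35.0
```

Emit:
arm_command(translation=[[0, 0, 0], [0, 0, 0], [0, 0, 0], [0, 0, 0], [0, 0, 0]], twist=[0, 0, 0, 0, 0], jaw=[0.2, 0.2, 0.2, 0.2, 0.2])

```text
time_s: 6.63
eef_pos: [0.5055, 0.2082, 0.0737]
tool_rot: [0.35, -3.11, 0.003]
ft_force: [-13.0, 2.7, 0.8]
gripper_width: 0.0305
finger_force: 35.0
```

Run:
```python
from h import *
S=manip.grab_frame("side")[...,::-1]; T=manip.grab_frame("top")[...,::-1]
cv2.imwrite("pics/pair3.png",np.hstack([cv2.resize(S[160:310,270:420],(400,400)),cv2.resize(T[190:350,60:220],(400,400))]))
```

```text
(no output)
```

View pics/pair3.png

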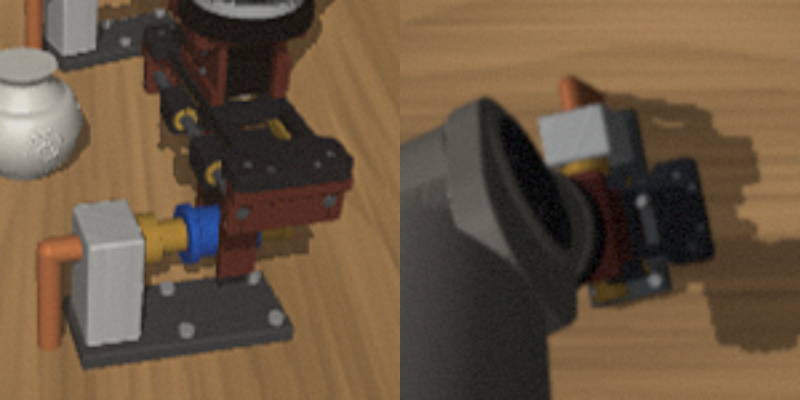

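The collar has moved back to about (180,230) and the brass core shows in front of the sleeve, so it is fully back. Releasing with the arm still.

Emit:
arm_command(translation=[[0, 0, 0], [0, 0, 0], [0, 0, 0], [0, 0, 0], [0, 0, 0]], twist=[0, 0, 0, 0, 0], jaw=[1, 1, 1, 1, 1])

```text
time_s: 7.15
eef_pos: [0.512, 0.2086, 0.0759]
tool_rot: [-0.349, 3.121, -0.0]
ft_force: [0.6, 1.1, -0.4]
gripper_width: 0.0601
finger_force: 0.0
```

Emit:
arm_command(translation=[[0, 0, 0], [0, 0, 0], [0, 0, 0], [0, 0, 0], [0, 0, 0]], twist=[0, 0, 0, 0, 0], jaw=[1, 1, 1, 1, 1])

```text
time_s: 7.57
eef_pos: [0.5114, 0.2089, 0.0757]
tool_rot: [-0.35, 3.122, 0.0]
ft_force: [0.5, -0.3, 0.4]
gripper_width: 0.0877
finger_force: 0.0
```

Emit:
arm_command(translation=[[0, 0, -10], [0, 0, -25], [0, 0, -30], [0, 0, -30], [0, 0, -30]], twist=[0, 0, 0, 0, 0], jaw=[1, 1, 1, 1, 1])

```text
time_s: 7.98
eef_pos: [0.5111, 0.2087, 0.2027]
tool_rot: [-0.35, 3.122, 0.0]
ft_force: [0.4, -0.2, -0.5]
gripper_width: 0.0876
finger_force: 0.0
```

Emit:
arm_command(translation=[[0, 20, -20], [0, 30, 0], [0, 30, 0], [0, 30, 0], [0, 0, 0]], twist=[0, 0, 0, 0, 0], jaw=[1, 1, 1, 1, 1])

```text
time_s: 8.4
eef_pos: [0.4842, 0.3233, 0.2217]
tool_rot: [-0.363, 3.12, 0.007]
ft_force: [-0.3, 1.0, 0.2]
gripper_width: 0.0878
finger_force: 0.0
```

Emit:
arm_command(translation=[[0, 0, 0], [0, 0, 0], [0, 0, 0], [0, 0, 0], [0, 0, 0]], twist=[0, 0, 0, 0, 0], jaw=[1, 1, 1, 1, 1])

```text
time_s: 8.82
eef_pos: [0.4874, 0.3149, 0.2208]
tool_rot: [-0.347, 3.122, -0.0]
ft_force: [-0.3, -0.6, 0.9]
gripper_width: 0.088
finger_force: 0.0
```

Run:
```python
from h import *
S=manip.grab_frame("side")[...,::-1]; T=manip.grab_frame("top")[...,::-1]
cv2.imwrite("pics/side4.png",S)
S0=cv2.imread("pics/side0.png")
for im in(S0,S): 
    c,r=blob(im,(105,120,40),(130,255,255),(280,200,420,300)); print(r,cv2.boundingRect(c))
s=manip.state(); print(s["eef_pos"],abs(s["qvel"]).max(),s["time_s"])
```

```text
((360.6622314453125, 244.0321044921875), (21.19318199157715, 30.899044036865234), 79.3803482055664) (344, 235, 33, 23)
((360.62261962890625, 243.82078552246094), (20.76317596435547, 30.899044036865234), 79.3803482055664) (344, 235, 33, 22)
[0.4872 0.3153 0.2207] 0.003778298256104165 8.9167
```

View pics/side4.png

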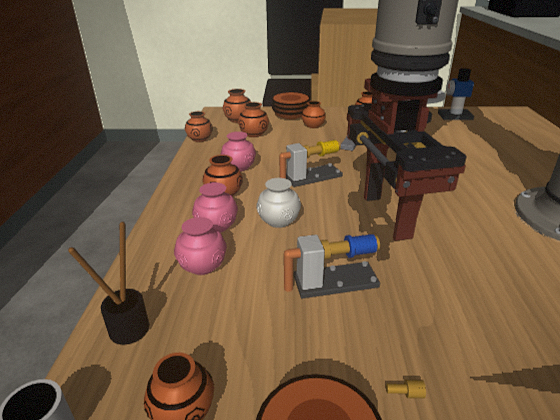

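The sleeve is back at its rest pixels (344–376, 235), the jar at (222,176) is unmoved, and the arm is clear and still.

```bash
python3 -c "
from rig import manip
print(manip.job_done())"
```

```text
the job is handed in; nothing more can be done
None
```

The blue sleeve was pulled back to its stop, held there for about 0.8 s and let go. It returned fully forward, nothing else was touched, and the job is handed in (no verdict was shown).

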